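# Radio desk change-over: dock two packs, present the charged radio

### The arm

A 7-joint arm with a two-finger parallel gripper is mounted at the origin on the work surface. World frame = base frame: x ahead of the robot, y to its left, z up, the work surface at z = 0. Lengths are in m, angles in degrees, forces in N, time in s.
With the tool pointing down it reaches from about 0.425 to 0.8 m from the base axis. Payload 8.3 kg.
Tool frame: the origin (TCP) lies midway between the tips of the shut fingers; the grasp point (between the pads) lies 19 mm behind it; z points along the fingers, x is the direction in which the jaws open and shut, and the axes are right-handed (so a half turn about z gives the same grasp; the last joint's range is limited). The gripper opens to 85 mm and grips with 20 to 120 N. Pads are 22 mm wide; open, the fingers measure 114 mm over their backs; the gripper's body (76 mm by 85 mm) begins 54 mm behind the grasp point. The pads swing forward as they close: fully open they stand 13 mm farther back than shut.
Start: joints at [-77.745, 21.967, 0.94, 78.501, -0.361, 79.538, -2.664], TCP at [0.171, 0.601, 0.231] pointing down, gripper open.
Joint ranges: [-169.22, 169.22], [-14.56, 117.87], [-87.37, 89.26], [10.42, 133.3], [-82.24, 262.24], [0.94, 117.77], [-172.7, 172.7]. Speed limits (degrees/s): [136.94, 136.94, 172.46, 172.46, 180, 180, 180].

### API

Orientations are given as [roll, pitch, yaw] about the fixed x, y, z axes, in that order (R = Rz(yaw) Ry(pitch) Rx(roll)).
In Python, from rig import env gives the robot as it stands.
- The arm moves only by the tool apply_moves, never from a script. Its argument "moves" is a list of rows, each an object of numbers: "dx", "dy", "dz": the shift along the tool's x, y, z in mm; "rx", "ry", "rz": the turn, a rotation vector about the tool's x, y, z in rad; "gripper": the opening, from 0 (shut) to 1 (fully open). In form: [{"dx": .., "dy": .., "dz": .., "rx": .., "ry": .., "rz": .., "gripper": ..}, ...]. A call has 1 to 5 rows; each row shifts and turns the commanded pose from where the row before left it, along the tool's axes as they then stand; what a row does not reach is not made up. A row lasts 1/10 s, in which the tool goes at most 50 mm and 8.59 degrees, less where a joint would pass 70% of its speed; a pose out of reach is approached as far as the arm can. A call is refused whole if a number of a shift passes 50 or a number of a turn 0.15, either way. A call with a gripper value outside its range is refused whole. The fingers move at their own pace and stop on an object; "squeeze" is the grip in N (left out, the last holds). Time passes only in rows, so rows that do not move let the fingers close. It gives the time, the measured TCP pose, the force and the opening at its end, in the units of the state.
- env.observe(): the state, without advancing time (a new reading comes with each control period).
- env.camera(name): name is "scene" or "top" or "wrist"; returns a dict with "color" (384x512x3 uint8, red, green, blue), "mtx" (3x3 intrinsics, pixels), "world_from_camera" (4x4, takes a point from camera to world coordinates); the wrist camera has in their place "mount" (4x4, takes a point from camera to tool coordinates, whose origin is the TCP and whose axes are the tool frame's). Camera axes: x right, y down, z forward; pixel columns grow to the right and rows downward; lengths in m; the calibration is good to about 2 mm. A picture is of the moment at which its call begins: read the wrist's pose just before it. There is no depth.
- env.sign_off(): hands the job in, once; it reports no verdict.
The state is a dict: "time_s": time; "qpos": joint angles; "dq": joint speeds; "tau": joint torques, N m; "tool_pos": TCP position; "ee_rot": TCP orientation; "ft_force": force on the tool from outside, world axes, zero at the start; "ft_torque": the same for the moment, N m; "grip_width": finger opening in m.
Only numpy, scipy, OpenCV 4.12 (cv2) and the standard library are available. Lean on these libraries where they do the work, as an engineer would, in place of code of your own. Each camera call takes 0.05 s, during which the arm holds its last target. There are 200 camera calls.

### The job

Put the two spent battery packs on charge one after the other, letting go of each: first the orange-topped pack, upright and fully home in the charger with one dot, then the blue-topped pack likewise in the charger with two dots. Then draw the handheld radio out of its cradle, raise it until all of it is at least 12 cm above the desk, lean it over about half-way (45 degrees) so that its display looks obliquely upward, not rolled to one side, and finish while still holding it there, at rest in the gripper. Do not disturb the mug, the bottle or the stapler.

Things in the scene. Friction and masses are not known exactly. Their poses are not given: they have to be found in the camera images.
- pack1_mid (a point): centre (half-way up) of the battery pack with the orange upper part, black below: an upright block 24 mm thick along its x, 56 mm wide along its y, 90 mm tall, about 0.14 kg, standing loose on the desk. z is up along the pack. It is the same either way round, and both ways round fit the charger; long sides of pack and pocket must run alike.
- pack2_mid (a point): centre (half-way up) of the battery pack with the blue upper part, black below: an upright block 24 mm thick along its x, 56 mm wide along its y, 90 mm tall, about 0.14 kg, standing loose on the desk. z is up along the pack. It is the same either way round, and both ways round fit the charger; long sides of pack and pocket must run alike.
- charger1_seat (a point): centre of the pocket floor of the fixed grey single-pack charger marked with one white dot on the low black ledge in front (its +x side). The pocket is 30 mm along x by 62 mm along y (3 mm of play on each side of a pack) and 35 mm deep; its floor is 15 mm above the desk and its rim 50 mm; walls 6 mm thick; the ledge reaches 57 mm out along +x and is 26 mm high. A pack fully home stands on this point, its centre 45 mm above it.
- charger2_seat (a point): centre of the pocket floor of the fixed grey single-pack charger marked with two white dots on the low black ledge in front (its +x side). The pocket is 30 mm along x by 62 mm along y (3 mm of play on each side of a pack) and 35 mm deep; its floor is 15 mm above the desk and its rim 50 mm; walls 6 mm thick; the ledge reaches 57 mm out along +x and is 26 mm high. A pack fully home stands on this point, its centre 45 mm above it.
- cradle_seat (a point): centre of the pocket floor of the fixed black radio cradle (small green lamp on its 20 mm high front ledge, which reaches 56 mm out on its +x side). The pocket is 39 mm along x by 65 mm along y and 45 mm deep; its floor is 15 mm above the desk and its rim 60 mm; walls 6 mm thick.
- radio_mid (a point): centre (half-way up the case) of the black handheld radio, which stands loose in the cradle: case 34 mm thick along its x, 60 mm wide along its y, 135 mm tall along its z (top end +z), about 0.3 kg; on the top a stub aerial 15 mm high and a knob 10 mm high. The display (green, with a keypad below and grille bars above) is on its +x face, so its x axis points out of the display, and its upper 90 mm stand out of the cradle. 2.5 mm of play in the cradle; nothing latches it.
- charger1: the one-dot charger; origin on the desk under the pocket centre, z up, ledge at +x
- charger2: the two-dot charger; origin likewise
- cradle: the radio cradle; origin on the desk under the pocket centre, z up, ledge at +x
- pack1: the orange-topped pack; origin at the centre of its underside
- pack2: the blue-topped pack; origin at the centre of its underside
- radio: the radio; origin at the centre of its underside, z up the case, x out of the display
- mug: blue mug, 80 mm across, 90 mm tall, handle at its +y; origin under its centre; leave alone
- bottle: clear water bottle with a blue cap, 64 mm across, 190 mm tall; origin under its centre; leave alone
- stapler: red stapler, 34 mm by 130 mm (along its y), 54 mm tall; origin under its centre; leave alone
Not all that is in view belongs to the job. What is shaped like the radio but white is not meant. Leave any red look-alike of the charger1 alone.

How it is judged (in metres and radians):
On the way, in this order (a step that is already met when the one before it is completed fails the run):
1. the orange-topped pack stands fully home in the one-dot charger, released (horizontal distance between pack1_mid and charger1_seat below 0.007 m and z of pack1_mid in the frame of charger1_seat between 0.041 and 0.049 m and angle between pack1_mid's own z axis and vertical below 0.1 rad and contact force between pack1 and the fingers below 0.1 N), for 0.2 s.
2. then the blue-topped pack stands fully home in the two-dot charger, released (horizontal distance between pack2_mid and charger2_seat below 0.007 m and z of pack2_mid in the frame of charger2_seat between 0.041 and 0.049 m and angle between pack2_mid's own z axis and vertical below 0.1 rad and contact force between pack2 and the fingers below 0.1 N), for 0.2 s.
3. then the radio is drawn right out of its cradle and carried by the gripper (height (world z) of radio_mid above 0.135 m and contact force between radio and the fingers above 1 N and contact force between radio and cradle below 0.1 N), for 0.2 s.
At the end, for the whole second after the job is handed in: Packs in their chargers, let go: centred to 7 mm, down to 4 mm, upright to 6 degrees. The gripper alone holds the radio still, centre over 165 mm above the desk, long axis 29 to 61 degrees from upright, display 29 to 61 degrees from straight up, sides level to 20 degrees (all of step 1 and all of step 2 and contact force between radio and cradle below 0.1 N and contact force between radio and charger1 below 0.1 N and contact force between radio and charger2 below 0.1 N and contact force between radio and pack1 below 0.1 N and contact force between radio and pack2 below 0.1 N and contact force between radio and mug below 0.1 N and contact force between radio and bottle below 0.1 N and contact force between radio and stapler below 0.1 N and height (world z) of radio_mid above 0.165 m and contact force between radio and the fingers above 1 N and angle between radio_mid's own z axis and vertical between 0.5 and 1.07 rad and angle between radio_mid's own x axis and vertical between 0.5 and 1.07 rad and angle between radio_mid's own y axis and vertical between 1.22 and 1.92 rad and linear speed of radio below 0.02 m/s and angular speed of radio below 0.1 rad/s); the arm keeps its last pose, push and grip.
It fails at once if the mug is moved more than 20 mm or tipped (distance of mug from where it was at the start of the episode above 0.02 m or angle between mug's own z axis and vertical above 0.3 rad).
It fails at once if the bottle is moved more than 20 mm or tipped (distance of bottle from where it was at the start of the episode above 0.02 m or angle between bottle's own z axis and vertical above 0.3 rad).
It fails at once if the stapler is moved more than 20 mm or tipped (distance of stapler from where it was at the start of the episode above 0.02 m or angle between stapler's own z axis and vertical above 0.3 rad).
It also fails if it takes over 72 s, if anything falls off the work surface, if the arm or the gripper's body presses on something with over 40 N, if the wrist force passes 120 N, or if a joint passes its speed limit or range.

## Working session

There is one attempt and no reset: what is moved stays moved. The work goes in short steps, Python scripts to look and compute and a tool call to move; the robot and the scene stay as the last step left them, time stands still between calls to the robot, and variables do not carry over. Pictures are saved under pics/ and viewed, about 8 in all and at most 12, crops included, and the job is handed in when it is done.

Besides the shell and the picture viewer there is one more tool, called after "Emit:" as name(argument=value, ...) on one line, values as JSON. apply_moves: Moves the arm, as the interface text tells. Its arguments: {"type":"object","properties":{"moves":{"type":"array","items":{"type":"object","properties":{"dx":{"type":"number"},"dy":{"type":"number"},"dz":{"type":"number"},"rx":{"type":"number"},"ry":{"type":"number"},"rz":{"type":"number"},"gripper":{"type":"number"}}}},"squeeze":{"type":"number"}},"required":["moves"]}

```bash
ls; mkdir -p pics; python3 - <<'E'
from rig import env
import cv2,numpy as np
s=env.observe(); print({k:np.round(v,3).tolist() for k,v in s.items()})
for n in ['scene','top','wrist']:
    c=env.camera(n); cv2.imwrite(f'pics/{n}0.png',c['color'][:,:,::-1])
    np.savez(f'pics/{n}0.npz',**c); print(n,np.round(c['mtx'],1).tolist(),np.round(c.get('world_from_camera',c.get('mount')),4).tolist())
a=cv2.imread('pics/top0.png');cv2.imwrite('pics/top0b.png',cv2.resize(a,(800,600),interpolation=cv2.INTER_CUBIC))
a=cv2.imread('pics/scene0.png');cv2.imwrite('pics/scene0b.png',cv2.resize(a,(800,600),interpolation=cv2.INTER_CUBIC))
E
```

```text
pics
{'time_s': 0.0, 'qpos': [-77.744, 22.014, 0.937, 78.563, -0.361, 79.538, -2.664], 'dq': [0.035, -0.07, 0.12, -0.079, -0.052, -0.018, -0.004], 'tau': [0.0, -62.762, 0.845, -37.181, 0.017, 0.015, 0.0], 'tool_pos': [0.171, 0.601, 0.23], 'ee_rot': [179.998, 0.113, 74.145], 'ft_force': [0.151, -0.863, -0.553], 'ft_torque': [-0.042, -0.043, 0.05], 'grip_width': 0.086}
scene [[407.5, 0.0, 254.1], [0.0, 407.5, 191.6], [0.0, 0.0, 1.0]] [[0.3652, 0.6934, -0.6211, 1.4012], [0.9309, -0.2679, 0.2483, -0.3191], [0.0058, -0.6688, -0.7434, 1.08], [0.0, 0.0, 0.0, 1.0]]
top [[419.0, 0.0, 255.5], [0.0, 419.0, 194.7], [0.0, 0.0, 1.0]] [[0.0261, -0.9956, 0.0902, 0.4901], [-0.9996, -0.0273, -0.0123, 0.004], [0.0147, -0.0898, -0.9959, 1.211], [0.0, 0.0, 0.0, 1.0]]
wrist [[285.6, 0.0, 258.6], [0.0, 285.6, 194.4], [0.0, 0.0, 1.0]] [[1.0, 0.0009, 0.0009, 0.0005], [-0.0011, 0.9589, 0.2838, -0.0731], [-0.0006, -0.2838, 0.9589, -0.1427], [0.0, 0.0, 0.0, 1.0]]
```

View pics/top0b.png

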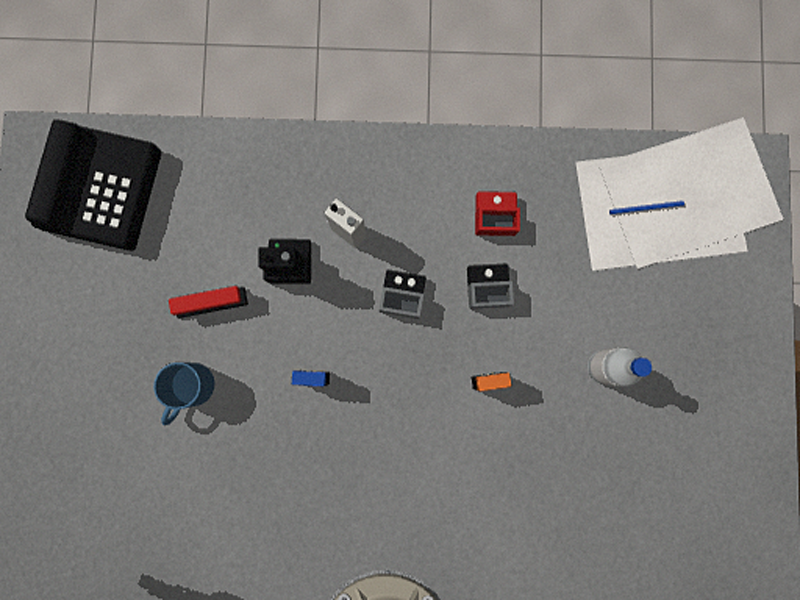

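View pics/scene0b.png

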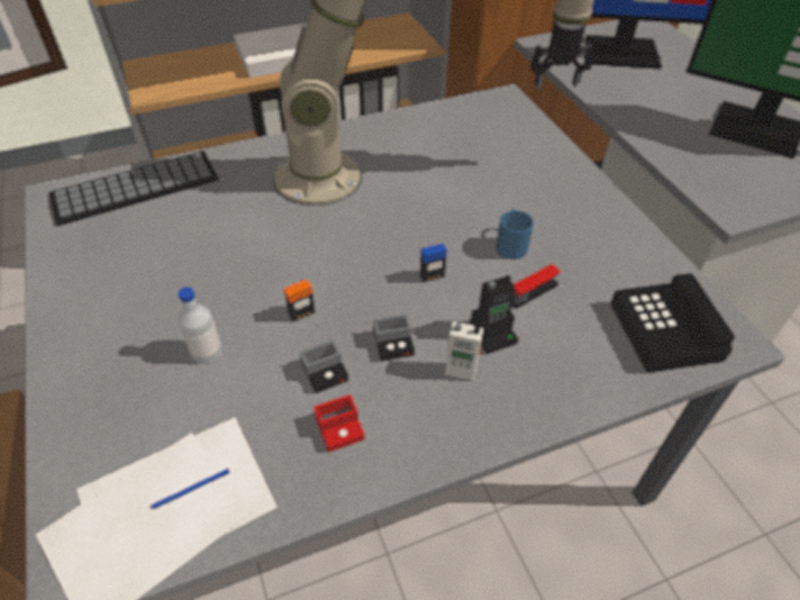

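```bash
cat > h.py <<'E'
import numpy as np,cv2
from scipy.spatial.transform import Rotation as R
def toW(uv,c,z,T=None):
    T=c['world_from_camera'] if T is None else T
    uv=np.atleast_2d(np.asarray(uv,float)); K=c['mtx']
    d=np.c_[(uv-[K[0,2],K[1,2]])/[K[0,0],K[1,1]],np.ones(len(uv))]@T[:3,:3].T
    t=(z-T[2,3])/d[:,2]; return T[:3,3]+d*t[:,None]
def proj(P,c,T=None):
    T=c['world_from_camera'] if T is None else T
    p=(np.atleast_2d(P)-T[:3,3])@T[:3,:3]; K=c['mtx']
    return p[:,:2]/p[:,2:]*[K[0,0],K[1,1]]+[K[0,2],K[1,2]]
def tool(s):
    T=np.eye(4);T[:3,:3]=R.from_euler('xyz',s['ee_rot'],degrees=True).as_matrix();T[:3,3]=s['tool_pos'];return T
def rect(mask,c,z,T=None,minA=30):
    out=[]
    for k in cv2.findContours(mask.astype(np.uint8),cv2.RETR_EXTERNAL,cv2.CHAIN_APPROX_NONE)[0]:
        if cv2.contourArea(k)<minA: continue
        w=toW(k[:,0],c,z,T)[:,:2]*1000
        (x,y),(a,b),t=cv2.minAreaRect(w.astype(np.float32))
        if a<b: a,b,t=b,a,t+90
        out.append((k[:,0].mean(0).round().tolist(),'xy',round(x,1),round(y,1),'LW',round(a,1),round(b,1),'longdir',round((t+90)%180-90,1)))
    return out
E
python3 - <<'E'
from h import *
c=dict(np.load('pics/top0.npz')); h=cv2.cvtColor(c['color'],cv2.COLOR_RGB2HSV); H,S,V=[h[:,:,i].astype(int) for i in range(3)]
m=lambda a:a.astype(np.uint8)
print('orange',rect((H<20)&(H>7)&(S>150)&(V>120),c,.09))
print('blue',rect((H>100)&(H<130)&(S>130)&(V>100),c,.09))
print('black',*rect((V<38),c,.026,minA=150),sep='\n')
print('white',*rect((V>190)&(S<40),c,.026,minA=5),sep='\n')
im=c['color'][140:260,150:350,::-1]
cv2.imwrite('pics/c1.png',cv2.resize(im,None,fx=4,fy=4,interpolation=cv2.INTER_CUBIC))
E
```

```text
orange [([316.0, 244.0], 'xy', 464.2, -173.1, 'LW', 57.1, 23.5, 'longdir', -80.5)]
blue [([197.0, 242.0], 'xy', 462.0, 142.2, 'LW', 54.2, 22.8, 'longdir', 88.3), ([410.0, 234.0], 'xy', 495.5, -427.9, 'LW', 30.7, 30.4, 'longdir', 27.5), ([414.0, 132.0], 'xy', 774.8, -439.5, 'LW', 128.4, 6.1, 'longdir', -81.4)]
black
([259.0, 180.0], 'xy', 640.3, -18.9, 'LW', 72.6, 30.2, 'longdir', 82.1)
([312.0, 175.0], 'xy', 659.2, -169.8, 'LW', 75.5, 30.9, 'longdir', -83.8)
([183.0, 167.0], 'xy', 671.0, 200.8, 'LW', 91.7, 80.6, 'longdir', -88.4)
([59.0, 119.0], 'xy', 803.1, 557.0, 'LW', 210.9, 206.2, 'longdir', 78.4)
white
([263.0, 180.0], 'xy', 639.3, -30.2, 'LW', 10.1, 8.1, 'longdir', -43.3)
([254.0, 179.0], 'xy', 643.7, -6.6, 'LW', 8.6, 8.6, 'longdir', 1.5)
([312.0, 174.0], 'xy', 661.2, -172.0, 'LW', 11.5, 8.6, 'longdir', 0.8)
([73.0, 142.0], 'xy', 734.1, 514.0, 'LW', 11.8, 11.3, 'longdir', 3.7)
([64.0, 140.0], 'xy', 739.1, 539.8, 'LW', 11.6, 11.6, 'longdir', 1.7)
([56.0, 138.0], 'xy', 745.0, 564.1, 'LW', 11.8, 11.8, 'longdir', -14.3)
([75.0, 133.0], 'xy', 759.2, 508.9, 'LW', 12.6, 11.8, 'longdir', -14.5)
([66.0, 131.0], 'xy', 764.5, 534.0, 'LW', 12.5, 12.5, 'longdir', 80.0)
([219.0, 137.0], 'xy', 758.6, 98.2, 'LW', 61.7, 33.5, 'longdir', 53.1)
([58.0, 129.0], 'xy', 770.6, 559.0, 'LW', 11.9, 11.4, 'longdir', 3.9)
([318.0, 127.0], 'xy', 797.4, -185.1, 'LW', 10.5, 9.1, 'longdir', -61.6)
([78.0, 125.0], 'xy', 784.5, 503.7, 'LW', 12.8, 11.9, 'longdir', 75.5)
([69.0, 123.0], 'xy', 789.0, 528.9, 'LW', 11.9, 11.4, 'longdir', 3.7)
([60.0, 121.0], 'xy', 794.0, 554.8, 'LW', 11.7, 11.6, 'longdir', 1.7)
([80.0, 116.0], 'xy', 810.4, 498.9, 'LW', 11.7, 11.5, 'longdir', 1.7)
([71.0, 114.0], 'xy', 814.3, 523.8, 'LW', 12.7, 11.9, 'longdir', -14.4)
([63.0, 112.0], 'xy', 819.2, 549.0, 'LW', 12.7, 11.9, 'longdir', -14.3)
([432.0, 128.0], 'xy', 801.5, -516.1, 'LW', 369.0, 241.6, 'longdir', -72.9)
```

View pics/c1.png

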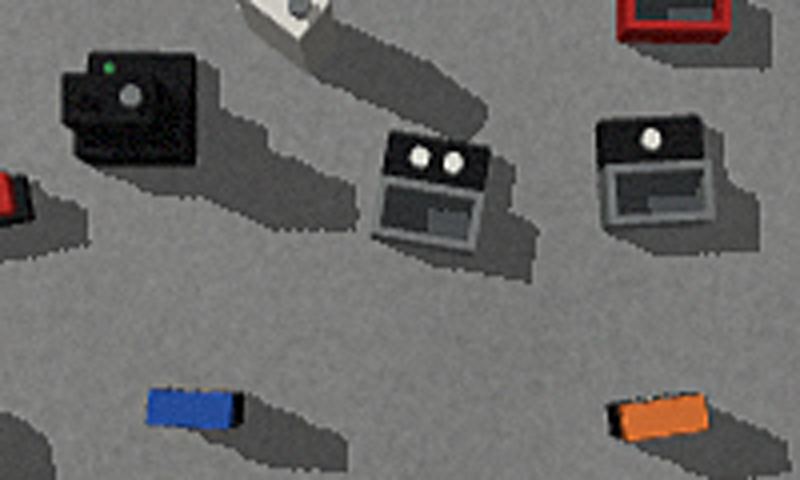

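The top view shows the one-dot charger at about (490,285), the two-dot charger at (403,293), the orange pack at (491,381), the blue pack at (310,378) and the cradle with the black radio at (287,260), in the 800×600 picture. The red charger and white radio are decoys. Next I'll swing round at the same height for a wrist view of the chargers.

Emit:
apply_moves(moves=[{"dy": 49, "rz": 0.078, "gripper": 1}, {"dy": 49, "rz": 0.078}, {"dy": 49, "rz": 0.078}, {"dy": 49, "rz": 0.078}, {"dy": 49, "rz": 0.078}])

```text
schema error: expected keys dx, dy, dz, rx, ry, rz, gripper
```

Emit:
apply_moves(moves=[{"dy": 49, "rz": 0.078}, {"dy": 49, "rz": 0.078}, {"dy": 49, "rz": 0.078}, {"dy": 49, "rz": 0.078}, {"dy": 49, "rz": 0.078}])

```text
schema error: expected keys dx, dy, dz, rx, ry, rz, gripper
```

Emit:
apply_moves(moves=[{"dy": 49, "rz": 0.078}, {"dy": 49, "rz": 0.078}, {"dy": 49, "rz": 0.078}, {"dy": 49, "rz": 0.078}, {"dy": 49, "rz": 0.078}])

```text
schema error: expected keys dx, dy, dz, rx, ry, rz, gripper
```

Emit:
apply_moves(moves=[{"dy": 49, "rz": 0.078}, {"dy": 49, "rz": 0.078}, {"rz": -0.02}, {}, {}])

```text
schema error: expected keys dx, dy, dz, rx, ry, rz, gripper
```

```bash
cat >> h.py <<'E'
def shot(name):
    from rig import env
    s=env.observe(); c=env.camera('wrist'); c['T']=tool(s)@c['mount']
    np.savez(f'pics/{name}.npz',**c); cv2.imwrite(f'pics/{name}.png',c['color'][:,:,::-1]); return s,c
def hsv(c):
    h=cv2.cvtColor(c['color'],cv2.COLOR_RGB2HSV); return [h[:,:,i].astype(int) for i in range(3)]
E
python3 - <<'E'
from h import *
s,c=shot('w1'); print({k:np.round(v,4).tolist() for k,v in s.items() if k in('time_s','tool_pos','ee_rot','dq','ft_force')})
cv2.imwrite('pics/w1b.png',cv2.resize(c['color'][:,:,::-1],(800,600),interpolation=cv2.INTER_CUBIC))
H,S,V=hsv(c);T=c['T']
print('orange',rect((H<20)&(H>7)&(S>150)&(V>100),c,.09,T))
print('blue',rect((H>100)&(H<130)&(S>130)&(V>80),c,.09,T))
print('black',*rect((V<38),c,.026,T,150),sep='\n')
print('white',*rect((V>190)&(S<40),c,.026,T,20),sep='\n')
E
```

```text
{'time_s': 0.15, 'dq': [-0.0632, -0.0955, 0.0076, -0.0825, 0.0023, 0.0049, -0.0569], 'tool_pos': [0.1707, 0.6008, 0.2305], 'ee_rot': [179.9989, 0.0905, 74.1434], 'ft_force': [0.1186, 0.1961, -0.4777]}
orange []
blue []
black
([263.0, 332.0], 'xy', 380.2, 536.3, 'LW', 805.3, 240.9, 'longdir', 74.3)
white
```

View pics/w1b.png

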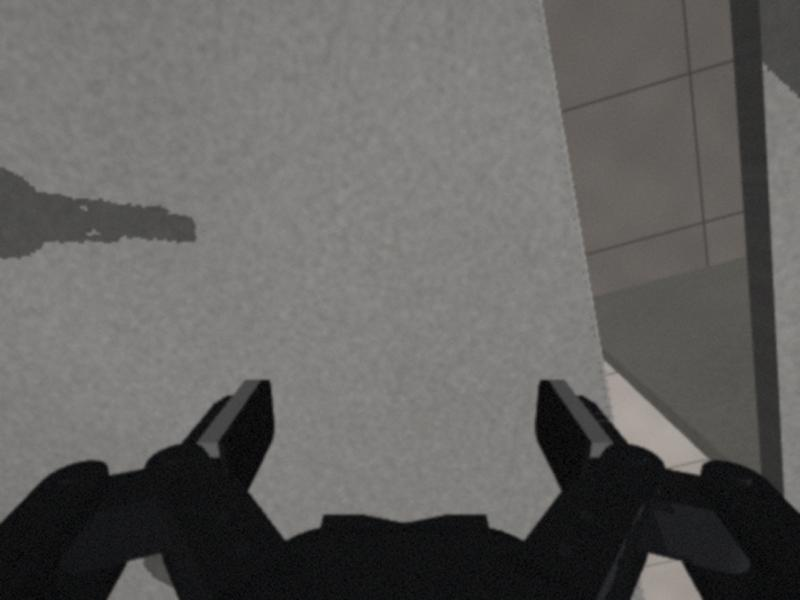

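The wrist picture shows bare desk, with the fingers filling the bottom half of the image. Every row needs all the keys, so I'll resend the swing.

Emit:
apply_moves(moves=[{"dx": 0, "dy": 49, "dz": 0, "rx": 0, "ry": 0, "rz": 0.078, "gripper": 1}, {"dx": 0, "dy": 49, "dz": 0, "rx": 0, "ry": 0, "rz": 0.078, "gripper": 1}, {"dx": 0, "dy": 49, "dz": 0, "rx": 0, "ry": 0, "rz": 0.078, "gripper": 1}, {"dx": 0, "dy": 49, "dz": 0, "rx": 0, "ry": 0, "rz": 0.078, "gripper": 1}, {"dx": 0, "dy": 49, "dz": 0, "rx": 0, "ry": 0, "rz": 0.078, "gripper": 1}])

```text
time_s: 0.7
tool_pos: [0.3934, 0.498, 0.2309]
ee_rot: [180.0, 0.0, 51.6]
ft_force: [-0.2, 0.1, -1.3]
grip_width: 0.0855
```

Emit:
apply_moves(moves=[{"dx": 0, "dy": 49, "dz": 0, "rx": 0, "ry": 0, "rz": 0.078, "gripper": 1}, {"dx": 0, "dy": 49, "dz": 0, "rx": 0, "ry": 0, "rz": 0.078, "gripper": 1}, {"dx": 0, "dy": 49, "dz": 0, "rx": 0, "ry": 0, "rz": 0.078, "gripper": 1}, {"dx": 0, "dy": 49, "dz": 0, "rx": 0, "ry": 0, "rz": 0.078, "gripper": 1}, {"dx": 0, "dy": 49, "dz": 0, "rx": 0, "ry": 0, "rz": 0.078, "gripper": 1}])

```text
time_s: 1.2
tool_pos: [0.5585, 0.319, 0.2309]
ee_rot: [180.0, 0.0, 29.3]
ft_force: [-0.0, 0.8, -0.8]
grip_width: 0.0856
```

Emit:
apply_moves(moves=[{"dx": 0, "dy": 49, "dz": 0, "rx": 0, "ry": 0, "rz": 0.078, "gripper": 1}, {"dx": 0, "dy": 49, "dz": 0, "rx": 0, "ry": 0, "rz": 0.078, "gripper": 1}, {"dx": 0, "dy": 49, "dz": 0, "rx": 0, "ry": 0, "rz": 0.078, "gripper": 1}, {"dx": 0, "dy": 49, "dz": 0, "rx": 0, "ry": 0, "rz": 0.078, "gripper": 1}, {"dx": 0, "dy": 49, "dz": 0, "rx": 0, "ry": 0, "rz": 0.078, "gripper": 1}])

```text
time_s: 1.7
tool_pos: [0.6431, 0.0907, 0.2309]
ee_rot: [180.0, 0.0, 6.9]
ft_force: [1.4, -1.0, 0.4]
grip_width: 0.0856
```

Emit:
apply_moves(moves=[{"dx": 0, "dy": 49, "dz": 0, "rx": 0, "ry": 0, "rz": 0.078, "gripper": 1}, {"dx": 0, "dy": 49, "dz": 0, "rx": 0, "ry": 0, "rz": 0.078, "gripper": 1}, {"dx": 0, "dy": 40, "dz": 0, "rx": 0, "ry": 0, "rz": 0.0, "gripper": 1}, {"dx": 0, "dy": 0, "dz": 0, "rx": 0, "ry": 0, "rz": 0, "gripper": 1}, {"dx": 0, "dy": 0, "dz": 0, "rx": 0, "ry": 0, "rz": 0, "gripper": 1}])

```text
time_s: 2.2
tool_pos: [0.6496, -0.0466, 0.2312]
ee_rot: [180.0, 0.0, -2.0]
ft_force: [-0.1, 1.2, 0.1]
grip_width: 0.0853
```

```bash
python3 - <<'E'
from h import *
s,c=shot('w1'); print({k:np.round(v,4).tolist() for k,v in s.items() if k in('time_s','tool_pos','ee_rot','dq','ft_force')})
cv2.imwrite('pics/w1b.png',cv2.resize(c['color'][:,:,::-1],(800,600),interpolation=cv2.INTER_CUBIC))
H,S,V=hsv(c);T=c['T']
print('orange',rect((H<20)&(H>7)&(S>150)&(V>100),c,.09,T))
print('blue',rect((H>100)&(H<130)&(S>130)&(V>80),c,.09,T))
print('black',*rect((V<38),c,.026,T,150),sep='\n')
print('white',*rect((V>190)&(S<40),c,.026,T,20),sep='\n')
E
```

```text
{'time_s': 2.2, 'dq': [-2.4125, 0.1524, -2.3757, -0.2919, -0.4934, -0.0758, -0.4148], 'tool_pos': [0.6496, -0.0466, 0.2312], 'ee_rot': [179.9933, 0.0197, -1.998], 'ft_force': [-0.1456, 1.1932, 0.117]}
orange [([103.0, 277.0], 'xy', 467.6, -149.2, 'LW', 46.1, 27.3, 'longdir', 27.1)]
blue [([45.0, 6.0], 'xy', 467.5, 118.2, 'LW', 36.3, 10.6, 'longdir', -2.0)]
black
([252.0, 331.0], 'xy', 636.0, -264.0, 'LW', 807.1, 245.9, 'longdir', -1.9)
([268.0, 256.0], 'xy', 657.5, -165.4, 'LW', 79.3, 33.2, 'longdir', -85.2)
([249.0, 146.0], 'xy', 638.5, -17.1, 'LW', 71.1, 33.9, 'longdir', 81.5)
([80.0, 17.0], 'xy', 456.7, 127.8, 'LW', 53.3, 33.1, 'longdir', -2.0)
white
([409.0, 377.0], 'xy', 871.4, -381.2, 'LW', 28.7, 9.4, 'longdir', -83.3)
([270.0, 260.0], 'xy', 660.2, -171.1, 'LW', 11.0, 10.7, 'longdir', -1.9)
([250.0, 158.0], 'xy', 639.4, -29.6, 'LW', 12.1, 12.1, 'longdir', 24.5)
([252.0, 138.0], 'xy', 642.3, -5.8, 'LW', 12.0, 11.8, 'longdir', -1.9)
([365.0, 24.0], 'xy', 767.9, 115.7, 'LW', 74.2, 45.1, 'longdir', 53.3)
```

View pics/w1b.png

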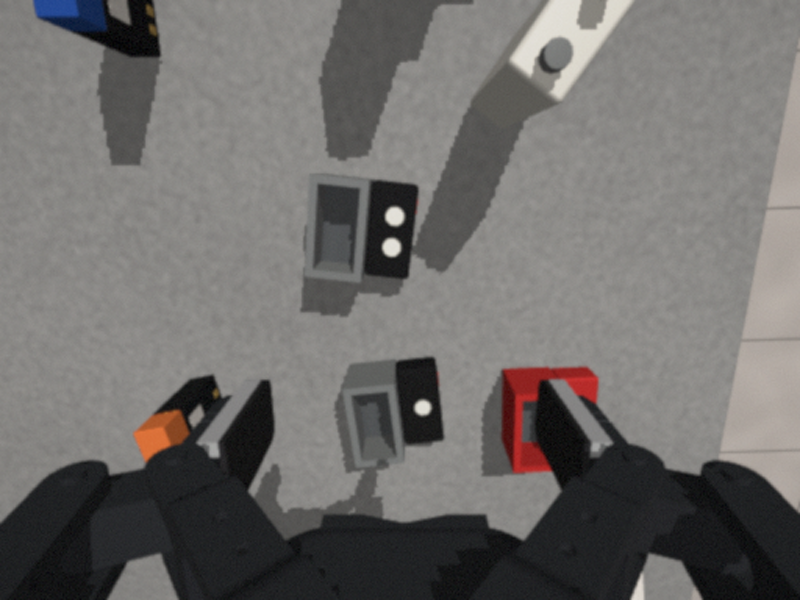

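The wrist view shows the two-dot charger's rim corners at about (310,174), (371,178), (361,283) and (304,277), and the one-dot charger's at about (344,388), (397,386), (405,461) and (352,468). Next I'll cast these at rim height and compare them with the dots.

```bash
python3 - <<'E'
from h import *
c=dict(np.load('pics/w1.npz'));T=c['T']
ct=dict(np.load('pics/top0.npz'))
for nm,q in [('ch2',[(310,174),(371,178),(361,283),(304,277)]),('ch1',[(344,388),(397,386),(405,461),(352,468)])]:
    w=toW(np.array(q)*.64,c,.05,T)[:,:2]*1000; print(nm,'wrist',w.mean(0).round(1),cv2.minAreaRect(w.astype(np.float32)))
for nm,q in [('ch2',[(384,178),(487,190),(477,249),(374,237)]),('ch1',[(600,165),(711,159),(715,218),(606,226)])]:
    w=toW(np.array(q)/4+[150,140],ct,.05)[:,:2]*1000; print(nm,'top',w.mean(0).round(1),cv2.minAreaRect(w.astype(np.float32)))
# auto edges: rim pixels brighter than neighbours, low saturation, in crop
E
```

```text
ch2 wrist [601.2 -12.2] ((601.2376708984375, -11.68795394897461), (76.5028305053711, 42.525665283203125), 81.22396850585938)
ch1 wrist [ 620.2 -174.4] ((620.9251098632812, -175.46224975585938), (45.3311653137207, 75.1951904296875), 1.0600807666778564)
ch2 top [599.1 -16.2] ((599.1215209960938, -16.21933364868164), (74.34515380859375, 41.77359390258789), 84.8931884765625)
ch1 top [ 618.5 -174.5] ((618.1715087890625, -174.27926635742188), (42.9137077331543, 77.94465637207031), 4.704538345336914)
```

Emit:
apply_moves(moves=[{"dx": -9, "dy": 43, "dz": 0, "rx": 0, "ry": 0, "rz": 0, "gripper": 1}, {"dx": -9, "dy": 43, "dz": 20, "rx": 0, "ry": 0, "rz": 0, "gripper": 1}, {"dx": -8, "dy": 42, "dz": 50, "rx": 0, "ry": 0, "rz": -0.12, "gripper": 1}, {"dx": 0, "dy": 0, "dz": 0, "rx": 0, "ry": 0, "rz": 0, "gripper": 1}, {"dx": 0, "dy": 0, "dz": 0, "rx": 0, "ry": 0, "rz": 0, "gripper": 1}])

```text
time_s: 2.75
tool_pos: [0.6217, -0.1607, 0.1722]
ee_rot: [-179.9, 0.1, 5.0]
ft_force: [0.9, 0.8, 0.3]
grip_width: 0.0852
```

```bash
cat >> h.py <<'E'
def st(s): print({k:np.round(v,4).tolist() for k,v in s.items() if k in('time_s','tool_pos','ee_rot','ft_force','grip_width')},'dqmax',np.abs(s['dq']).max().round(2))
def big(c,n,x0,x1,y0,y1):
    im=c['color'][y0:y1,x0:x1,::-1]; f=min(800/(x1-x0),600/(y1-y0)); cv2.imwrite(f'pics/{n}.png',cv2.resize(im,None,fx=f,fy=f,interpolation=cv2.INTER_CUBIC)); print('scale',f)
E
python3 - <<'E'
from h import *
s,c=shot('w2'); st(s); big(c,'w2b',176,336,120,240)
H,S,V=hsv(c);T=c['T']
print('black',*rect((V<38),c,.026,T,150),sep='\n')
print('white',*rect((V>190)&(S<40),c,.026,T,20),sep='\n')
E
```

```text
{'time_s': 2.75, 'tool_pos': [0.6217, -0.1607, 0.1722], 'ee_rot': [-179.9131, 0.1165, 5.0446], 'ft_force': [0.945, 0.7703, 0.299], 'grip_width': 0.0852} dqmax 2.7
scale 5.0
black
([258.0, 332.0], 'xy', 630.6, -330.1, 'LW', 669.2, 200.1, 'longdir', 5.3)
([293.0, 192.0], 'xy', 658.6, -168.6, 'LW', 73.9, 32.8, 'longdir', -83.8)
([110.0, 180.0], 'xy', 470.0, -176.1, 'LW', 64.6, 42.0, 'longdir', -72.1)
([294.0, 31.0], 'xy', 637.9, -22.1, 'LW', 68.3, 34.3, 'longdir', 81.3)
white
([422.0, 372.0], 'xy', 852.2, -387.2, 'LW', 45.7, 40.4, 'longdir', -84.7)
([329.0, 335.0], 'xy', 724.9, -348.1, 'LW', 41.6, 22.2, 'longdir', 8.7)
([420.0, 219.0], 'xy', 797.9, -184.9, 'LW', 11.7, 11.6, 'longdir', 5.2)
([295.0, 196.0], 'xy', 660.4, -171.2, 'LW', 12.6, 12.0, 'longdir', -39.8)
([291.0, 46.0], 'xy', 639.0, -29.7, 'LW', 12.9, 12.4, 'longdir', 5.1)
([298.0, 17.0], 'xy', 642.3, -5.6, 'LW', 12.6, 12.6, 'longdir', 5.1)
```

View pics/w2b.png

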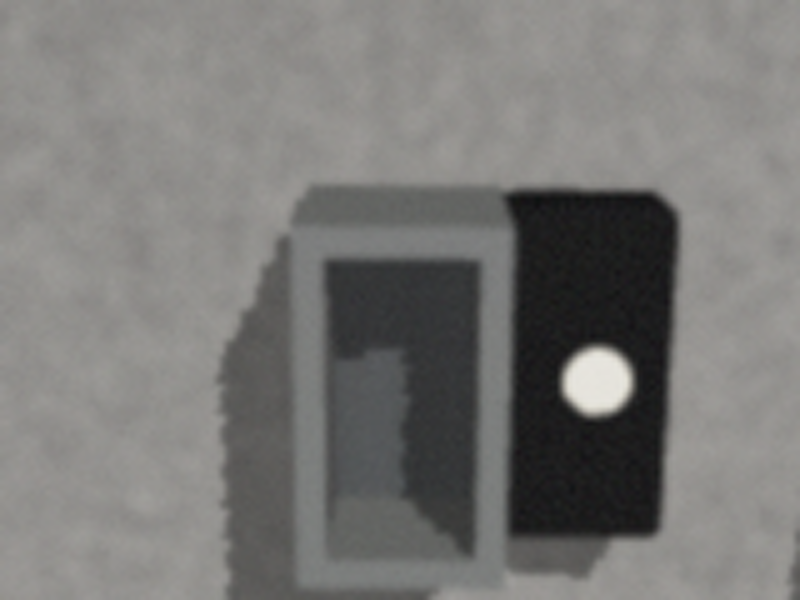

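The picture shows the one-dot charger close up. The rim's outer corners are at (291,226), (514,228), (505,588) and (298,588), and the pocket's inner corners at (325,260), (481,260), (475,558) and (330,560).

```bash
python3 - <<'E'
from h import *
c=dict(np.load('pics/w2.npz'));T=c['T']
for q in ([(291,226),(514,228),(505,588),(298,588)],[(325,260),(481,260),(475,558),(330,560)]):
    w=toW((np.array(q)+.5)/5-.5+[176,120],c,.05,T)[:,:2]*1000
    e1=(w[1]-w[0]+w[2]-w[3])/2;e2=(w[0]-w[3]+w[1]-w[2])/2
    print(w.mean(0).round(1),np.linalg.norm(e1).round(1),np.linalg.norm(e2).round(1),np.degrees(np.arctan2(e1[1],e1[0])).round(2),np.degrees(np.arctan2(e2[1],e2[0])).round(2)-90)
from rig import env
st(env.observe())
# pack & charger2 from this view
H,S,V=hsv(c)
print('orange',rect((H<20)&(H>7)&(S>150)&(V>100),c,.09,T))
E
```

```text
[ 619.6 -174.2] 41.9 73.9 4.9 4.810000000000002
[ 619.7 -174.2] 29.3 61.3 5.58 4.8799999999999955
{'time_s': 2.8, 'tool_pos': [0.6228, -0.1596, 0.1733], 'ee_rot': [-179.9227, -0.0064, 5.1502], 'ft_force': [0.8472, 0.932, -0.7483], 'grip_width': 0.0856} dqmax 1.5
orange [([76.0, 195.0], 'xy', 471.2, -170.6, 'LW', 58.2, 37.8, 'longdir', -80.1)]
```

Emit:
apply_moves(moves=[{"dx": -40, "dy": 0, "dz": -20, "rx": 0, "ry": 0, "rz": 0, "gripper": 1}, {"dx": -40, "dy": 0, "dz": -10, "rx": 0, "ry": 0, "rz": 0, "gripper": 1}, {"dx": -40, "dy": 0, "dz": 0, "rx": 0, "ry": 0, "rz": -0.04, "gripper": 1}, {"dx": -39, "dy": 0, "dz": 0, "rx": 0, "ry": 0, "rz": -0.04, "gripper": 1}, {"dx": 0, "dy": 0, "dz": 0, "rx": 0, "ry": 0, "rz": 0, "gripper": 1}])

```text
time_s: 3.3
tool_pos: [0.461, -0.1772, 0.2047]
ee_rot: [-179.9, -0.1, 9.6]
ft_force: [0.3, 0.5, -0.4]
grip_width: 0.0852
```

```bash
python3 - <<'E'
from h import *
s,c=shot('w3'); st(s); big(c,'w3b',176,336,130,250)
H,S,V=hsv(c);T=c['T']
for v in (100,140,170): print('orange',rect((H<20)&(H>7)&(S>150)&(V>v),c,.09,T))
E
```

```text
{'time_s': 3.3, 'tool_pos': [0.461, -0.1772, 0.2047], 'ee_rot': [-179.906, -0.1097, 9.6428], 'ft_force': [0.2766, 0.4821, -0.4485], 'grip_width': 0.0852} dqmax 5.48
scale 5.0
orange [([262.0, 185.0], 'xy', 463.1, -171.4, 'LW', 57.7, 23.0, 'longdir', -80.3)]
orange [([262.0, 186.0], 'xy', 463.2, -171.9, 'LW', 56.8, 23.0, 'longdir', -80.3)]
orange [([262.0, 186.0], 'xy', 463.5, -172.7, 'LW', 55.2, 22.1, 'longdir', -79.7)]
```

View pics/w3b.png

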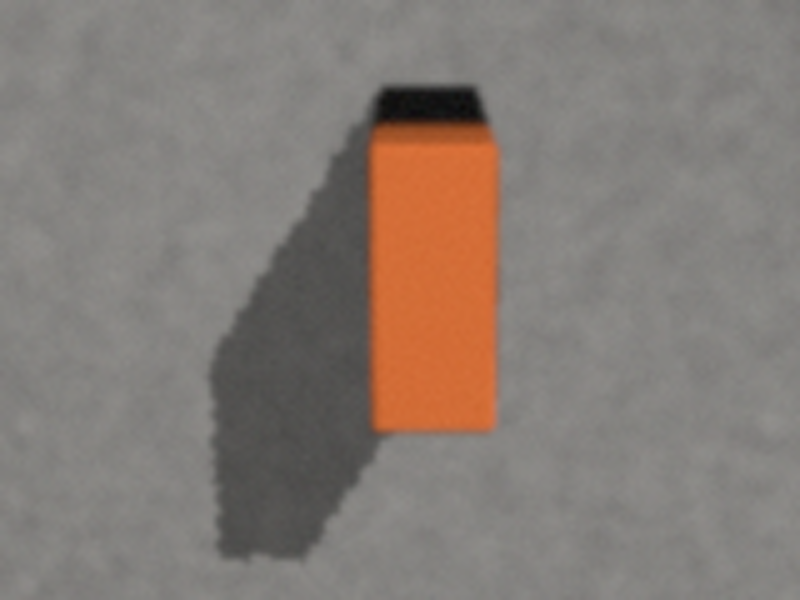

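The orange top is clean, with corners about (372,142) to (496,432) in the crop, so the pack is at (463.4, −172.4) mm with yaw 9.8°. Descending to grasp it.

Emit:
apply_moves(moves=[{"dx": 3, "dy": -4, "dz": 20, "rx": 0, "ry": 0, "rz": 0, "gripper": 1}, {"dx": 0, "dy": 0, "dz": 45, "rx": 0, "ry": 0, "rz": 0, "gripper": 1}, {"dx": 0, "dy": 0, "dz": 45, "rx": 0, "ry": 0, "rz": 0, "gripper": 1}, {"dx": 0, "dy": 0, "dz": 40, "rx": 0, "ry": 0, "rz": 0, "gripper": 1}, {"dx": 0, "dy": 0, "dz": 5, "rx": 0, "ry": 0, "rz": 0, "gripper": 1}])

```text
time_s: 3.85
tool_pos: [0.465, -0.1704, 0.0447]
ee_rot: [-179.9, 0.3, 9.8]
ft_force: [-0.5, 0.8, 0.5]
grip_width: 0.0854
```

Emit:
apply_moves(moves=[{"dx": 0, "dy": 0, "dz": 0, "rx": 0, "ry": 0, "rz": 0, "gripper": 1}, {"dx": 0, "dy": 0, "dz": 0, "rx": 0, "ry": 0, "rz": 0, "gripper": 1}, {"dx": 0, "dy": 0, "dz": 0, "rx": 0, "ry": 0, "rz": 0, "gripper": 1}])

```text
time_s: 4.15
tool_pos: [0.4681, -0.1734, 0.0506]
ee_rot: [179.9, -0.2, 9.7]
ft_force: [0.2, -0.1, -0.6]
grip_width: 0.0854
```

Emit:
apply_moves(moves=[{"dx": -4, "dy": -1, "dz": 1, "rx": 0, "ry": 0, "rz": 0, "gripper": 1}, {"dx": 0, "dy": 0, "dz": 0, "rx": 0, "ry": 0, "rz": 0, "gripper": 1}, {"dx": 0, "dy": 0, "dz": 0, "rx": 0, "ry": 0, "rz": 0, "gripper": 0.4}, {"dx": 0, "dy": 0, "dz": 0, "rx": 0, "ry": 0, "rz": 0, "gripper": 0.1}, {"dx": 0, "dy": 0, "dz": 0, "rx": 0, "ry": 0, "rz": 0, "gripper": 0}], squeeze=50)

```text
time_s: 4.65
tool_pos: [0.462, -0.1729, 0.0474]
ee_rot: [-180.0, -0.0, 9.6]
ft_force: [0.1, -0.0, 0.3]
grip_width: 0.0442
```

Emit:
apply_moves(moves=[{"dx": 0, "dy": 0, "dz": 0, "rx": 0, "ry": 0, "rz": 0, "gripper": 0}, {"dx": 0, "dy": 0, "dz": 0, "rx": 0, "ry": 0, "rz": 0, "gripper": 0}, {"dx": 0, "dy": 0, "dz": 0, "rx": 0, "ry": 0, "rz": 0, "gripper": 0}, {"dx": 0, "dy": 0, "dz": 0, "rx": 0, "ry": 0, "rz": 0, "gripper": 0}])

```text
time_s: 5.05
tool_pos: [0.4618, -0.1729, 0.0471]
ee_rot: [-180.0, 0.0, 9.6]
ft_force: [0.1, -1.2, -1.3]
grip_width: 0.0234
```

Emit:
apply_moves(moves=[{"dx": 0, "dy": 0, "dz": -30, "rx": 0, "ry": 0, "rz": 0, "gripper": 0}, {"dx": 0, "dy": 0, "dz": -45, "rx": 0, "ry": 0, "rz": 0, "gripper": 0}, {"dx": 25, "dy": 4, "dz": -5, "rx": 0, "ry": 0, "rz": 0, "gripper": 0}, {"dx": 40, "dy": 7, "dz": 0, "rx": 0, "ry": 0, "rz": 0, "gripper": 0}, {"dx": 40, "dy": 7, "dz": 0, "rx": 0, "ry": 0, "rz": 0, "gripper": 0}])

```text
time_s: 5.55
tool_pos: [0.57, -0.1728, 0.1281]
ee_rot: [-180.0, -0.1, 9.6]
ft_force: [0.8, -0.8, -1.7]
grip_width: 0.0232
```

Emit:
apply_moves(moves=[{"dx": 30, "dy": 6, "dz": 0, "rx": 0, "ry": 0, "rz": 0, "gripper": 0}, {"dx": 20, "dy": 4, "dz": 0, "rx": 0, "ry": 0, "rz": 0.04, "gripper": 0}, {"dx": 0, "dy": 0, "dz": 0, "rx": 0, "ry": 0, "rz": 0.042, "gripper": 0}, {"dx": 0, "dy": 0, "dz": 0, "rx": 0, "ry": 0, "rz": 0, "gripper": 0}, {"dx": 0, "dy": 0, "dz": 0, "rx": 0, "ry": 0, "rz": 0, "gripper": 0}])

```text
time_s: 6.05
tool_pos: [0.6189, -0.1747, 0.1269]
ee_rot: [-180.0, 0.1, 5.0]
ft_force: [-0.3, 0.1, -1.7]
grip_width: 0.0239
```

Emit:
apply_moves(moves=[{"dx": 0, "dy": 0, "dz": 0, "rx": 0, "ry": 0, "rz": 0, "gripper": 0}, {"dx": 0, "dy": 0, "dz": 0, "rx": 0, "ry": 0, "rz": 0, "gripper": 0}, {"dx": 0, "dy": 0, "dz": 0, "rx": 0, "ry": 0, "rz": 0, "gripper": 0}])

```text
time_s: 6.35
tool_pos: [0.6193, -0.1746, 0.1275]
ee_rot: [-180.0, -0.0, 4.9]
ft_force: [0.1, -0.7, -1.5]
grip_width: 0.0233
```

```bash
python3 - <<'E'
from h import *
s,c=shot('w4'); st(s); big(c,'w4b',156,356,130,280)
H,S,V=hsv(c);T=c['T']
print('orange',rect((H<20)&(H>7)&(S>150)&(V>140),c,s['tool_pos'][2]+.043,T))
print('white',*rect((V>190)&(S<40),c,.026,T,20),sep='\n')
E
```

```text
{'time_s': 6.35, 'tool_pos': [0.6193, -0.1746, 0.1275], 'ee_rot': [-179.9908, -0.0136, 4.9397], 'ft_force': [0.1307, -0.7327, -1.5439], 'grip_width': 0.0233} dqmax 0.2
scale 4.0
orange [([258.0, 272.0], 'xy', 618.0, -165.5, 'LW', 53.0, 23.4, 'longdir', -84.9)]
white
([363.0, 363.0], 'xy', 749.3, -354.2, 'LW', 60.6, 7.6, 'longdir', -37.8)
([453.0, 222.0], 'xy', 799.4, -184.5, 'LW', 11.8, 8.8, 'longdir', -85.0)
([305.0, 195.0], 'xy', 660.1, -171.2, 'LW', 12.7, 12.1, 'longdir', 5.0)
([302.0, 13.0], 'xy', 639.2, -29.5, 'LW', 13.3, 12.8, 'longdir', -83.0)
```

View pics/w4b.png

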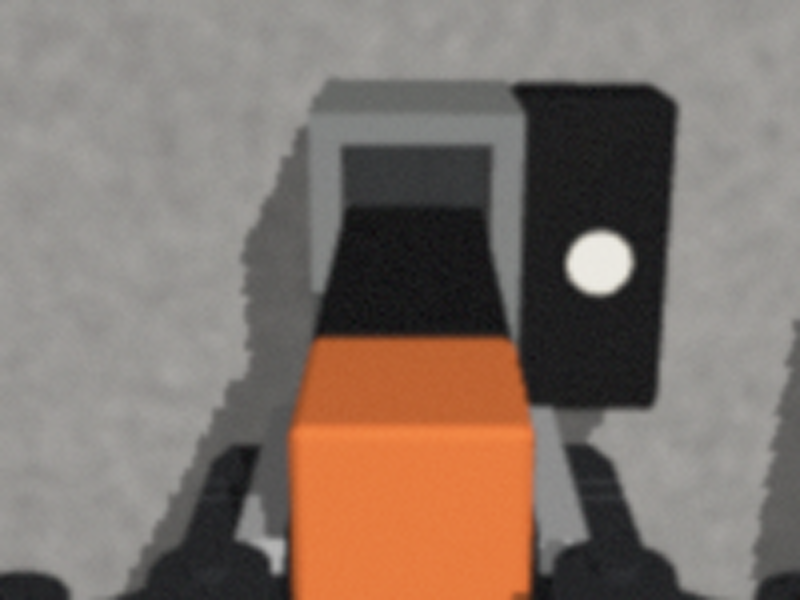

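The held pack's lower edge corners are at (347,208) and (484,208), over the pocket's inner far corners at (341,146) and (492,146).

```bash
python3 - <<'E'
from h import *
c=dict(np.load('pics/w4.npz'));T=c['T']
px=lambda q:(np.array(q)+.5)/4-.5+[156,130]
a=toW(px([(347,208),(484,208)]),c,.1275-.0471,T)*1000; b=toW(px([(341,146),(492,146)]),c,.05,T)*1000
d=(a-b).mean(0); t=np.radians(4.94); print(a.round(1),b.round(1)); print('pack-pocket far edge, tool x,y', d[0]*np.cos(t)+d[1]*np.sin(t), d[0]*np.sin(t)-d[1]*np.cos(t))
E
```

```text
[[ 605.5 -149.6   80.4]
 [ 628.8 -147.6   80.4]] [[ 602.3 -145.    50. ]
 [ 631.7 -142.4   50. ]]
pack-pocket far edge, tool x,y -0.26844066443984194 4.930518289144437
```

Emit:
apply_moves(moves=[{"dx": 0, "dy": -1.2, "dz": 20, "rx": 0, "ry": 0, "rz": 0, "gripper": 0}, {"dx": 0, "dy": 0, "dz": 18, "rx": 0, "ry": 0, "rz": 0, "gripper": 0}, {"dx": 0, "dy": 0, "dz": 12, "rx": 0, "ry": 0, "rz": 0, "gripper": 0}, {"dx": 0, "dy": 0, "dz": 8, "rx": 0, "ry": 0, "rz": 0, "gripper": 0}, {"dx": 0, "dy": 0, "dz": 4, "rx": 0, "ry": 0, "rz": 0, "gripper": 0}])

```text
time_s: 6.9
tool_pos: [0.6191, -0.1734, 0.0646]
ee_rot: [-180.0, 0.0, 4.9]
ft_force: [-0.1, -0.9, -1.1]
grip_width: 0.0235
```

Emit:
apply_moves(moves=[{"dx": 0, "dy": 0, "dz": 2, "rx": 0, "ry": 0, "rz": 0, "gripper": 0}, {"dx": 0, "dy": 0, "dz": 1, "rx": 0, "ry": 0, "rz": 0, "gripper": 0}, {"dx": 0, "dy": 0, "dz": 0, "rx": 0, "ry": 0, "rz": 0, "gripper": 0}, {"dx": 0, "dy": 0, "dz": 0, "rx": 0, "ry": 0, "rz": 0, "gripper": 0}])

```text
time_s: 7.3
tool_pos: [0.6197, -0.1735, 0.0628]
ee_rot: [180.0, -0.0, 4.9]
ft_force: [-0.1, 0.4, -1.4]
grip_width: 0.0237
```

Emit:
apply_moves(moves=[{"dx": 0, "dy": 0, "dz": 0, "rx": 0, "ry": 0, "rz": 0, "gripper": 0.35}, {"dx": 0, "dy": 0, "dz": 0, "rx": 0, "ry": 0, "rz": 0, "gripper": 0.6}, {"dx": 0, "dy": 0, "dz": 0, "rx": 0, "ry": 0, "rz": 0, "gripper": 0.8}, {"dx": 0, "dy": 0, "dz": 0, "rx": 0, "ry": 0, "rz": 0, "gripper": 1}, {"dx": 0, "dy": 0, "dz": 0, "rx": 0, "ry": 0, "rz": 0, "gripper": 1}])

```text
time_s: 7.8
tool_pos: [0.6194, -0.1734, 0.0623]
ee_rot: [180.0, -0.0, 4.9]
ft_force: [-0.1, 0.5, -0.1]
grip_width: 0.0848
```

Emit:
apply_moves(moves=[{"dx": 0, "dy": 0, "dz": -20, "rx": 0, "ry": 0, "rz": 0, "gripper": 1}, {"dx": 0, "dy": 0, "dz": -40, "rx": 0, "ry": 0, "rz": 0, "gripper": 1}, {"dx": 0, "dy": 0, "dz": -40, "rx": 0, "ry": 0, "rz": 0, "gripper": 1}, {"dx": 0, "dy": 0, "dz": -40, "rx": 0, "ry": 0, "rz": 0, "gripper": 1}, {"dx": 0, "dy": 0, "dz": 0, "rx": 0, "ry": 0, "rz": 0, "gripper": 1}])

```text
time_s: 8.3
tool_pos: [0.622, -0.1748, 0.2092]
ee_rot: [179.8, -0.6, 4.9]
ft_force: [1.0, -0.7, 0.1]
grip_width: 0.0851
```

```bash
python3 - <<'E'
from h import *
s,c=shot('w5'); st(s)
H,S,V=hsv(c);T=c['T']
for v in (140,170):print('orange',rect((H<20)&(H>7)&(S>150)&(V>v),c,.105,T))
E
```

```text
{'time_s': 8.3, 'tool_pos': [0.622, -0.1748, 0.2092], 'ee_rot': [179.8169, -0.5674, 4.9156], 'ft_force': [1.0244, -0.6605, 0.1062], 'grip_width': 0.0851} dqmax 5.25
orange [([255.0, 190.0], 'xy', 618.6, -172.2, 'LW', 57.9, 23.1, 'longdir', -85.1)]
orange [([255.0, 191.0], 'xy', 618.8, -173.1, 'LW', 56.3, 22.2, 'longdir', -84.5)]
```

Pack 1 is home: its rectangle at z = 0.105 is centred at (618.8, −173.1). Now the blue pack.

Emit:
apply_moves(moves=[{"dx": -16, "dy": -41, "dz": 0, "rx": 0, "ry": 0, "rz": 0, "gripper": 1}, {"dx": -16, "dy": -41, "dz": 0, "rx": 0, "ry": 0, "rz": 0, "gripper": 1}, {"dx": -16, "dy": -41, "dz": 0, "rx": 0, "ry": 0, "rz": 0, "gripper": 1}, {"dx": -16, "dy": -41, "dz": 0, "rx": 0, "ry": 0, "rz": 0, "gripper": 1}, {"dx": -16, "dy": -41, "dz": 0, "rx": 0, "ry": 0, "rz": 0, "gripper": 1}])

```text
time_s: 8.85
tool_pos: [0.5204, 0.0256, 0.201]
ee_rot: [180.0, 0.1, 5.0]
ft_force: [1.4, -0.2, 0.8]
grip_width: 0.0853
```

Emit:
apply_moves(moves=[{"dx": -16, "dy": -41, "dz": 0, "rx": 0, "ry": 0, "rz": 0, "gripper": 1}, {"dx": -17, "dy": -41, "dz": 0, "rx": 0, "ry": 0, "rz": 0, "gripper": 1}, {"dx": -17, "dy": -41, "dz": 0, "rx": 0, "ry": 0, "rz": 0.118, "gripper": 1}, {"dx": 0, "dy": 0, "dz": 0, "rx": 0, "ry": 0, "rz": 0, "gripper": 1}, {"dx": 0, "dy": 0, "dz": 0, "rx": 0, "ry": 0, "rz": 0, "gripper": 1}])

```text
time_s: 9.35
tool_pos: [0.4607, 0.143, 0.2014]
ee_rot: [180.0, 0.1, -1.6]
ft_force: [-0.3, -0.1, 0.4]
grip_width: 0.0853
```

Emit:
apply_moves(moves=[{"dx": 0, "dy": 0, "dz": 0, "rx": 0, "ry": 0, "rz": 0, "gripper": 1}, {"dx": 0, "dy": 0, "dz": 0, "rx": 0, "ry": 0, "rz": 0, "gripper": 1}])

```text
time_s: 9.55
tool_pos: [0.4622, 0.1406, 0.202]
ee_rot: [180.0, 0.0, -1.9]
ft_force: [0.3, 0.5, -0.1]
grip_width: 0.0854
```

```bash
python3 - <<'E'
from h import *
s,c=shot('w6'); st(s)
H,S,V=hsv(c);T=c['T']
m=(H>100)&(H<130)&(S>130); print(np.percentile(V[m],[10,25,50,75,90]))
for v in (80,110,130,150,165):print('blue',rect(m&(V>v),c,.09,T,200))
E
```

```text
{'time_s': 9.55, 'tool_pos': [0.4622, 0.1406, 0.202], 'ee_rot': [179.9621, 0.02, -1.921], 'ft_force': [0.3157, 0.4586, -0.0614], 'grip_width': 0.0854} dqmax 0.33
[  9. 135. 154. 155. 157.]
blue [([258.0, 186.0], 'xy', 460.9, 145.9, 'LW', 58.4, 22.6, 'longdir', 88.8)]
blue [([258.0, 186.0], 'xy', 460.9, 145.4, 'LW', 57.5, 22.5, 'longdir', 88.8)]
blue [([258.0, 187.0], 'xy', 461.3, 144.5, 'LW', 55.6, 21.9, 'longdir', 88.7)]
blue [([258.0, 187.0], 'xy', 461.5, 144.6, 'LW', 53.5, 21.1, 'longdir', 88.2)]
blue []
```

Emit:
apply_moves(moves=[{"dx": -1, "dy": -3.6, "dz": 25, "rx": 0, "ry": 0, "rz": -0.008, "gripper": 1}, {"dx": 0, "dy": 0, "dz": 45, "rx": 0, "ry": 0, "rz": 0, "gripper": 1}, {"dx": 0, "dy": 0, "dz": 45, "rx": 0, "ry": 0, "rz": 0, "gripper": 1}, {"dx": 0, "dy": 0, "dz": 30, "rx": 0, "ry": 0, "rz": 0, "gripper": 1}, {"dx": 0, "dy": 0, "dz": 10, "rx": 0, "ry": 0, "rz": 0, "gripper": 1}])

```text
time_s: 10.1
tool_pos: [0.459, 0.144, 0.0442]
ee_rot: [179.8, 0.3, -1.4]
ft_force: [0.7, 0.2, -0.2]
grip_width: 0.0856
```

Emit:
apply_moves(moves=[{"dx": 0, "dy": 0, "dz": 0, "rx": 0, "ry": 0, "rz": 0, "gripper": 1}, {"dx": 0, "dy": 0, "dz": 0, "rx": 0, "ry": 0, "rz": 0, "gripper": 1}, {"dx": 0, "dy": 0, "dz": 0, "rx": 0, "ry": 0, "rz": 0, "gripper": 1}])

```text
time_s: 10.4
tool_pos: [0.4623, 0.1462, 0.0491]
ee_rot: [-179.9, -0.2, -1.4]
ft_force: [0.4, 0.3, -0.3]
grip_width: 0.0858
```

Within a millimetre or two, so closing now.

Emit:
apply_moves(moves=[{"dx": 0, "dy": 0, "dz": 0, "rx": 0, "ry": 0, "rz": 0, "gripper": 0.7}, {"dx": 0, "dy": 0, "dz": 0, "rx": 0, "ry": 0, "rz": 0, "gripper": 0.4}, {"dx": 0, "dy": 0, "dz": 0, "rx": 0, "ry": 0, "rz": 0, "gripper": 0.1}, {"dx": 0, "dy": 0, "dz": 0, "rx": 0, "ry": 0, "rz": 0, "gripper": 0}, {"dx": 0, "dy": 0, "dz": 0, "rx": 0, "ry": 0, "rz": 0, "gripper": 0}])

```text
time_s: 10.9
tool_pos: [0.4608, 0.1458, 0.0474]
ee_rot: [-180.0, -0.0, -1.4]
ft_force: [-0.2, -0.1, 1.6]
grip_width: 0.0233
```

Emit:
apply_moves(moves=[{"dx": 0, "dy": 0, "dz": 0, "rx": 0, "ry": 0, "rz": 0, "gripper": 0}, {"dx": 0, "dy": 0, "dz": 0, "rx": 0, "ry": 0, "rz": 0, "gripper": 0}, {"dx": 0, "dy": 0, "dz": 0, "rx": 0, "ry": 0, "rz": 0, "gripper": 0}, {"dx": 0, "dy": 0, "dz": 0, "rx": 0, "ry": 0, "rz": 0, "gripper": 0}])

```text
time_s: 11.3
tool_pos: [0.4609, 0.1458, 0.0474]
ee_rot: [-180.0, -0.0, -1.4]
ft_force: [-0.9, 0.2, 4.1]
grip_width: 0.0236
```

Emit:
apply_moves(moves=[{"dx": 0, "dy": 0, "dz": -35, "rx": 0, "ry": 0, "rz": 0, "gripper": 0}, {"dx": 0, "dy": 0, "dz": -45, "rx": 0, "ry": 0, "rz": 0, "gripper": 0}, {"dx": 25, "dy": 26, "dz": 0, "rx": 0, "ry": 0, "rz": 0, "gripper": 0}, {"dx": 32, "dy": 34, "dz": 0, "rx": 0, "ry": 0, "rz": 0, "gripper": 0}, {"dx": 32, "dy": 34, "dz": 0, "rx": 0, "ry": 0, "rz": 0, "gripper": 0}])

```text
time_s: 11.8
tool_pos: [0.5483, 0.0493, 0.1274]
ee_rot: [-180.0, -0.0, -1.2]
ft_force: [1.0, -0.4, -0.5]
grip_width: 0.0235
```

Emit:
apply_moves(moves=[{"dx": 32, "dy": 34, "dz": 0, "rx": 0, "ry": 0, "rz": 0, "gripper": 0}, {"dx": 22, "dy": 25, "dz": 0, "rx": 0, "ry": 0, "rz": 0.05, "gripper": 0}, {"dx": 0, "dy": 0, "dz": 0, "rx": 0, "ry": 0, "rz": 0.062, "gripper": 0}, {"dx": 0, "dy": 0, "dz": 0, "rx": 0, "ry": 0, "rz": 0, "gripper": 0}, {"dx": 0, "dy": 0, "dz": 0, "rx": 0, "ry": 0, "rz": 0, "gripper": 0}])

```text
time_s: 12.3
tool_pos: [0.5996, -0.0098, 0.1266]
ee_rot: [-180.0, 0.1, -7.6]
ft_force: [0.0, -0.0, -1.4]
grip_width: 0.0235
```

Emit:
apply_moves(moves=[{"dx": 0, "dy": 0, "dz": 0, "rx": 0, "ry": 0, "rz": 0, "gripper": 0}, {"dx": 0, "dy": 0, "dz": 0, "rx": 0, "ry": 0, "rz": 0, "gripper": 0}, {"dx": 0, "dy": 0, "dz": 0, "rx": 0, "ry": 0, "rz": 0, "gripper": 0}])

```text
time_s: 12.6
tool_pos: [0.6, -0.0098, 0.1274]
ee_rot: [-180.0, -0.0, -7.7]
ft_force: [-0.0, 0.6, -0.8]
grip_width: 0.023
```

```bash
python3 - <<'E'
from h import *
s,c=shot('w7'); st(s); big(c,'w7b',156,356,130,280)
H,S,V=hsv(c);T=c['T']
print('white',*rect((V>190)&(S<40),c,.026,T,20),sep='\n')
E
```

```text
{'time_s': 12.6, 'tool_pos': [0.6, -0.0098, 0.1274], 'ee_rot': [-179.9771, -0.0047, -7.6866], 'ft_force': [-0.0414, 0.5515, -0.8385], 'grip_width': 0.023} dqmax 0.18
scale 4.0
white
([472.0, 331.0], 'xy', 799.6, -184.8, 'LW', 12.9, 8.0, 'longdir', 87.6)
([305.0, 210.0], 'xy', 639.1, -29.8, 'LW', 12.7, 12.7, 'longdir', -5.4)
([307.0, 185.0], 'xy', 642.9, -6.1, 'LW', 12.9, 12.4, 'longdir', 84.7)
([497.0, 30.0], 'xy', 799.6, 96.2, 'LW', 37.0, 24.0, 'longdir', 53.5)
```

View pics/w7b.png

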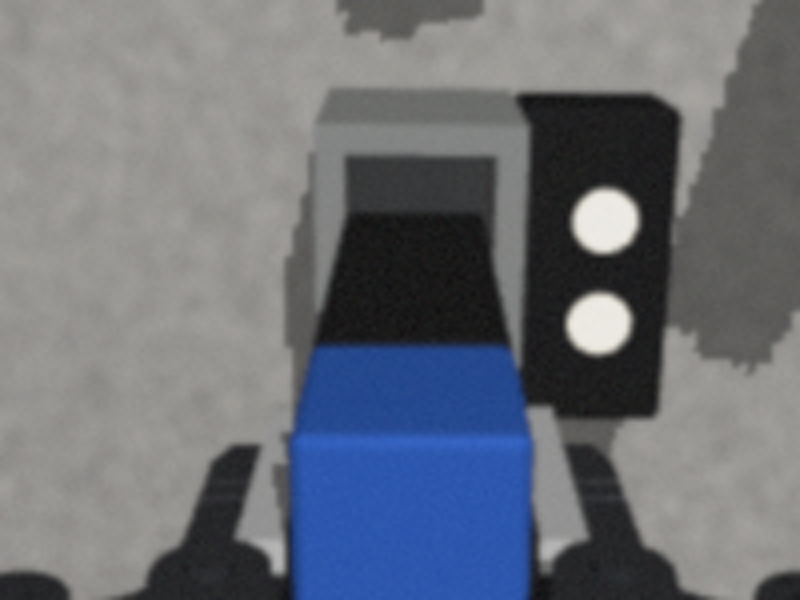

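The blue pack's lower edge corners are at (349,214) and (482,214), and the pocket's far corners at (346,156) and (496,156).

```bash
python3 - <<'E'
from h import *
c=dict(np.load('pics/w7.npz'));T=c['T']
px=lambda q:(np.array(q)+.5)/4-.5+[156,130]
a=toW(px([(349,214),(482,214)]),c,.1274-.0474,T)*1000; b=toW(px([(346,156),(496,156)]),c,.05,T)*1000
d=(a-b).mean(0); t=np.radians(-7.7); print(a.round(1),b.round(1)); print('pack-pocket far edge, tool x,y', d[0]*np.cos(t)+d[1]*np.sin(t), d[0]*np.sin(t)-d[1]*np.cos(t))
E
```

```text
[[592.   16.2  80. ]
 [614.6  13.2  80. ]] [[590.4  20.6  50. ]
 [619.5  16.7  50. ]]
pack-pocket far edge, tool x,y -1.13953478360037 4.106126344441414
```

Emit:
apply_moves(moves=[{"dx": 0.8, "dy": -0.4, "dz": 20, "rx": 0, "ry": 0, "rz": 0, "gripper": 0}, {"dx": 0, "dy": 0, "dz": 18, "rx": 0, "ry": 0, "rz": 0, "gripper": 0}, {"dx": 0, "dy": 0, "dz": 12, "rx": 0, "ry": 0, "rz": 0, "gripper": 0}, {"dx": 0, "dy": 0, "dz": 8, "rx": 0, "ry": 0, "rz": 0, "gripper": 0}, {"dx": 0, "dy": 0, "dz": 4, "rx": 0, "ry": 0, "rz": 0, "gripper": 0}])

```text
time_s: 13.15
tool_pos: [0.6008, -0.0102, 0.0647]
ee_rot: [180.0, 0.0, -7.8]
ft_force: [0.3, -0.2, -1.7]
grip_width: 0.0235
```

Emit:
apply_moves(moves=[{"dx": 0, "dy": 0, "dz": 2, "rx": 0, "ry": 0, "rz": 0, "gripper": 0}, {"dx": 0, "dy": 0, "dz": 0.6, "rx": 0, "ry": 0, "rz": 0, "gripper": 0}, {"dx": 0, "dy": 0, "dz": 0, "rx": 0, "ry": 0, "rz": 0, "gripper": 0}, {"dx": 0, "dy": 0, "dz": 0, "rx": 0, "ry": 0, "rz": 0, "gripper": 0}])

```text
time_s: 13.55
tool_pos: [0.6013, -0.0103, 0.0632]
ee_rot: [-180.0, -0.0, -7.8]
ft_force: [0.6, 1.1, -1.4]
grip_width: 0.0233
```

Emit:
apply_moves(moves=[{"dx": 0, "dy": 0, "dz": 0, "rx": 0, "ry": 0, "rz": 0, "gripper": 0.35}, {"dx": 0, "dy": 0, "dz": 0, "rx": 0, "ry": 0, "rz": 0, "gripper": 0.6}, {"dx": 0, "dy": 0, "dz": 0, "rx": 0, "ry": 0, "rz": 0, "gripper": 0.8}, {"dx": 0, "dy": 0, "dz": 0, "rx": 0, "ry": 0, "rz": 0, "gripper": 1}, {"dx": 0, "dy": 0, "dz": 0, "rx": 0, "ry": 0, "rz": 0, "gripper": 1}])

```text
time_s: 14.05
tool_pos: [0.601, -0.0103, 0.0627]
ee_rot: [180.0, -0.0, -7.8]
ft_force: [-0.1, 0.2, 0.2]
grip_width: 0.0846
```

Emit:
apply_moves(moves=[{"dx": 0, "dy": 0, "dz": -20, "rx": 0, "ry": 0, "rz": 0, "gripper": 1}, {"dx": 0, "dy": 0, "dz": -40, "rx": 0, "ry": 0, "rz": 0, "gripper": 1}, {"dx": 0, "dy": 0, "dz": -45, "rx": 0, "ry": 0, "rz": 0, "gripper": 1}, {"dx": 0, "dy": 0, "dz": -45, "rx": 0, "ry": 0, "rz": 0, "gripper": 1}, {"dx": 0, "dy": 0, "dz": 0, "rx": 0, "ry": 0, "rz": 0, "gripper": 1}])

```text
time_s: 14.55
tool_pos: [0.6043, -0.011, 0.22]
ee_rot: [-179.9, -0.6, -7.8]
ft_force: [0.4, -0.5, 0.1]
grip_width: 0.0853
```

```bash
python3 - <<'E'
from h import *
from rig import env
s,c=shot('w8'); st(s)
H,S,V=hsv(c);T=c['T']; m=(H>100)&(H<130)&(S>130)
for v in (110,130):print('blue',rect(m&(V>v),c,.105,T,200))
c=env.camera('top');np.savez('pics/top1.npz',**c);H,S,V=hsv(c)
print('orange',rect((H<20)&(H>7)&(S>150)&(V>120),c,.105)); print('blue',rect((H>100)&(H<130)&(S>130)&(V>100),c,.105))
E
```

```text
{'time_s': 14.55, 'tool_pos': [0.6043, -0.011, 0.22], 'ee_rot': [-179.8633, -0.6347, -7.8016], 'ft_force': [0.3895, -0.5153, 0.0735], 'grip_width': 0.0853} dqmax 5.87
blue [([253.0, 190.0], 'xy', 599.4, -10.0, 'LW', 58.5, 23.0, 'longdir', 82.6)]
blue [([254.0, 191.0], 'xy', 599.6, -10.5, 'LW', 57.5, 22.6, 'longdir', 82.6)]
orange [([317.0, 186.0], 'xy', 619.7, -173.9, 'LW', 57.4, 22.6, 'longdir', -85.2)]
blue [([414.0, 132.0], 'xy', 771.0, -433.6, 'LW', 126.7, 6.0, 'longdir', -81.4)]
```

Emit:
apply_moves(moves=[{"dx": 4, "dy": -40, "dz": -30, "rx": 0, "ry": 0, "rz": -0.034, "gripper": 1}, {"dx": 4, "dy": -40, "dz": -27, "rx": 0, "ry": 0, "rz": -0.034, "gripper": 1}, {"dx": 5, "dy": -40, "dz": 0, "rx": 0, "ry": 0, "rz": -0.034, "gripper": 1}, {"dx": 5, "dy": -40, "dz": 0, "rx": 0, "ry": 0, "rz": -0.034, "gripper": 1}, {"dx": 15, "dy": -40, "dz": 0, "rx": 0, "ry": 0, "rz": 0, "gripper": 1}])

```text
time_s: 15.15
tool_pos: [0.6466, 0.1892, 0.268]
ee_rot: [-180.0, 0.1, 0.1]
ft_force: [0.9, 0.2, -0.4]
grip_width: 0.0852
```

Emit:
apply_moves(moves=[{"dx": 0, "dy": 0, "dz": 0, "rx": 0, "ry": 0, "rz": 0, "gripper": 1}, {"dx": 0, "dy": 0, "dz": 0, "rx": 0, "ry": 0, "rz": 0, "gripper": 1}, {"dx": 0, "dy": 0, "dz": 0, "rx": 0, "ry": 0, "rz": 0, "gripper": 1}])

```text
time_s: 15.45
tool_pos: [0.6471, 0.1861, 0.2682]
ee_rot: [179.9, 0.1, -0.1]
ft_force: [0.1, -0.5, 0.6]
grip_width: 0.0856
```

```bash
python3 - <<'E'
from h import *
s,c=shot('w9'); st(s)
c['color']=np.clip(c['color'].astype(float)*2.2+10,0,255).astype(np.uint8)
big(c,'w9b',166,366,90,240)
E
```

```text
{'time_s': 15.45, 'tool_pos': [0.6471, 0.1861, 0.2682], 'ee_rot': [179.9068, 0.1158, -0.073], 'ft_force': [0.0767, -0.5168, 0.5995], 'grip_width': 0.0856} dqmax 1.09
scale 4.0
```

View pics/w9b.png

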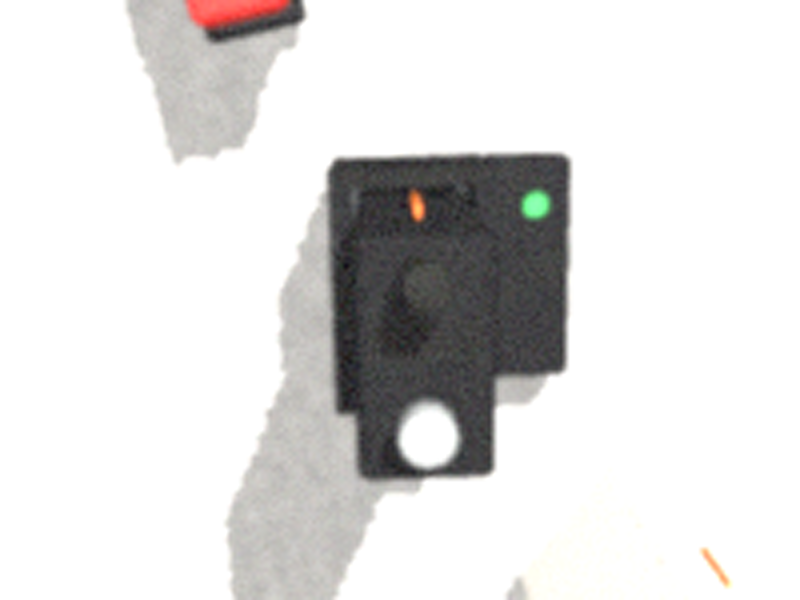

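The brightened view shows the radio's top at z = 0.15, with corners about (358,238), (496,238), (494,476) and (358,476). The knob is at (428,437), and the cradle outline runs from (332,158) to (568,372).

```bash
python3 - <<'E'
from h import *
c=dict(np.load('pics/w9.npz'));T=c['T']
px=lambda q:(np.array(q)+.5)/4-.5+[166,90]
w=toW(px([(358,238),(496,238),(494,476),(358,476)]),c,.15,T)*1000
e1=(w[1]-w[0]+w[2]-w[3])/2;e2=(w[0]-w[3]+w[1]-w[2])/2
print(w.mean(0).round(1),np.linalg.norm(e1),np.linalg.norm(e2),np.degrees(np.arctan2(e1[1],e1[0])),np.degrees(np.arctan2(e2[1],e2[0]))-90)
# automatic: bright-knob and dark region right part; edge x vs row of radio lower part
g=cv2.GaussianBlur(c['color'].max(2),(3,3),0).astype(int)
for r in (195,199,203,206): 
    row=g[r,230:310]; print(r,230+np.where(row<60)[0][[0,-1]])
print(toW(px([(332,158),(568,156),(566,372)]),c,.02,T).round(4)*1000, toW(px([(338,412)]),c,.06,T)*1000)
E
```

```text
[659.1 196.  150. ] 32.122753560231 57.32174380674161 0.028017236272502254 0.5383004683999388
195 [255 288]
199 [255 288]
203 [255 288]
206 [255 288]
[[632.7 234.   20. ]
 [711.5 234.7  20. ]
 [714.4 160.3  20. ]] [[635.23749561 157.25737593  60.        ]]
```

Emit:
apply_moves(moves=[{"dx": 12, "dy": -9.4, "dz": 0, "rx": 0, "ry": 0, "rz": -0.005, "gripper": 1}, {"dx": 0, "dy": 0, "dz": 20, "rx": 0, "ry": 0, "rz": 0, "gripper": 1}, {"dx": 0, "dy": 0, "dz": 30, "rx": 0, "ry": 0, "rz": 0, "gripper": 1}, {"dx": 0, "dy": 0, "dz": 0, "rx": 0, "ry": 0, "rz": 0, "gripper": 1}, {"dx": 0, "dy": 0, "dz": 0, "rx": 0, "ry": 0, "rz": 0, "gripper": 1}])

```text
time_s: 16.0
tool_pos: [0.6591, 0.1958, 0.2199]
ee_rot: [180.0, 0.1, 0.2]
ft_force: [-0.4, -0.6, 1.1]
grip_width: 0.0852
```

```bash
python3 - <<'E'
from h import *
s,c=shot('w10'); st(s)
c['color']=np.clip(c['color'].astype(float)*2.2+10,0,255).astype(np.uint8)
big(c,'w10b',176,336,140,260)
E
```

```text
{'time_s': 16.0, 'tool_pos': [0.6591, 0.1958, 0.2199], 'ee_rot': [179.9768, 0.0589, 0.2197], 'ft_force': [-0.3733, -0.6149, 1.0772], 'grip_width': 0.0852} dqmax 2.52
scale 5.0
```

View pics/w10b.png

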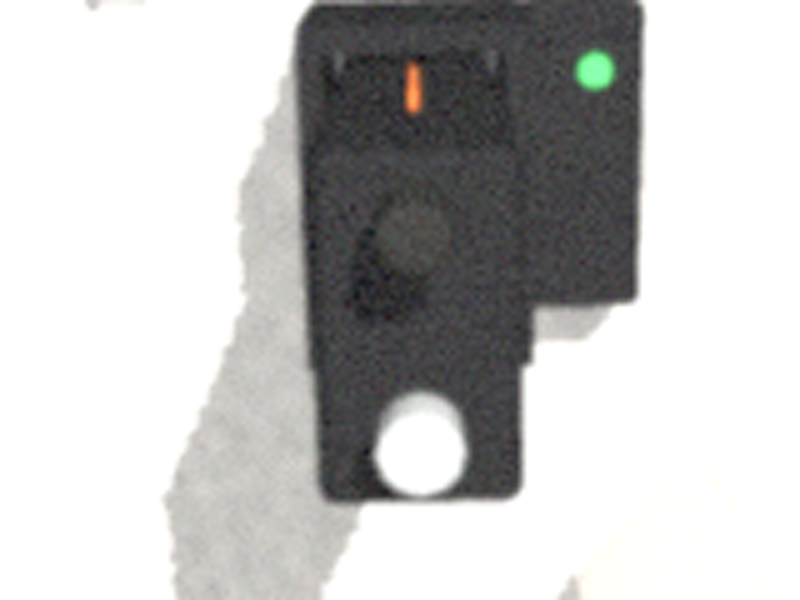

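The radio top is centred at about (420,325) in this crop, within 2 mm of the tool axis and square to it. Descending to grasp it.

Emit:
apply_moves(moves=[{"dx": 1.5, "dy": -1, "dz": 20, "rx": 0, "ry": 0, "rz": 0, "gripper": 1}, {"dx": 0, "dy": 0, "dz": 30, "rx": 0, "ry": 0, "rz": 0, "gripper": 1}, {"dx": 0, "dy": 0, "dz": 30, "rx": 0, "ry": 0, "rz": 0, "gripper": 1}, {"dx": 0, "dy": 0, "dz": 22, "rx": 0, "ry": 0, "rz": 0, "gripper": 1}, {"dx": 0, "dy": 0, "dz": 14, "rx": 0, "ry": 0, "rz": 0, "gripper": 1}])

```text
time_s: 16.55
tool_pos: [0.6611, 0.1977, 0.1035]
ee_rot: [-180.0, -0.0, 0.3]
ft_force: [0.1, -0.0, -0.2]
grip_width: 0.0853
```

Emit:
apply_moves(moves=[{"dx": 0, "dy": 0, "dz": 0, "rx": 0, "ry": 0, "rz": 0, "gripper": 1}, {"dx": 0, "dy": 0, "dz": 0, "rx": 0, "ry": 0, "rz": 0, "gripper": 1}, {"dx": 0, "dy": 0, "dz": 0, "rx": 0, "ry": 0, "rz": 0, "gripper": 1}])

```text
time_s: 16.85
tool_pos: [0.6621, 0.198, 0.1058]
ee_rot: [-179.9, -0.2, 0.3]
ft_force: [-0.6, 0.5, -0.1]
grip_width: 0.085
```

Emit:
apply_moves(moves=[{"dx": 0, "dy": 0, "dz": 0, "rx": 0, "ry": 0, "rz": 0, "gripper": 0.7}, {"dx": 0, "dy": 0, "dz": 0, "rx": 0, "ry": 0, "rz": 0, "gripper": 0.4}, {"dx": 0, "dy": 0, "dz": 0, "rx": 0, "ry": 0, "rz": 0, "gripper": 0.1}, {"dx": 0, "dy": 0, "dz": 0, "rx": 0, "ry": 0, "rz": 0, "gripper": 0}, {"dx": 0, "dy": 0, "dz": 0, "rx": 0, "ry": 0, "rz": 0, "gripper": 0}], squeeze=70)

```text
time_s: 17.35
tool_pos: [0.6609, 0.1981, 0.104]
ee_rot: [-180.0, -0.0, 0.3]
ft_force: [-1.3, 0.1, 4.5]
grip_width: 0.0333
```

Emit:
apply_moves(moves=[{"dx": 0, "dy": 0, "dz": 0, "rx": 0, "ry": 0, "rz": 0, "gripper": 0}, {"dx": 0, "dy": 0, "dz": 0, "rx": 0, "ry": 0, "rz": 0, "gripper": 0}, {"dx": 0, "dy": 0, "dz": 0, "rx": 0, "ry": 0, "rz": 0, "gripper": 0}, {"dx": 0, "dy": 0, "dz": 0, "rx": 0, "ry": 0, "rz": 0, "gripper": 0}])

```text
time_s: 17.75
tool_pos: [0.6609, 0.1981, 0.104]
ee_rot: [-180.0, -0.0, 0.3]
ft_force: [-2.2, 0.2, 5.3]
grip_width: 0.0333
```

Emit:
apply_moves(moves=[{"dx": 0, "dy": 0, "dz": -10, "rx": 0, "ry": 0, "rz": 0, "gripper": 0}, {"dx": 0, "dy": 0, "dz": -20, "rx": 0, "ry": 0, "rz": 0, "gripper": 0}, {"dx": 0, "dy": 0, "dz": -30, "rx": 0, "ry": 0, "rz": 0, "gripper": 0}, {"dx": 0, "dy": 0, "dz": -30, "rx": 0, "ry": 0, "rz": 0, "gripper": 0}, {"dx": 0, "dy": 0, "dz": -30, "rx": 0, "ry": 0, "rz": 0, "gripper": 0}])

```text
time_s: 18.25
tool_pos: [0.6605, 0.1975, 0.2242]
ee_rot: [179.9, 0.1, 0.3]
ft_force: [0.1, 0.2, -3.2]
grip_width: 0.0332
```

Emit:
apply_moves(moves=[{"dx": 0, "dy": 0, "dz": -30, "rx": 0, "ry": 0, "rz": 0, "gripper": 0}, {"dx": 0, "dy": 0, "dz": -25, "rx": 0, "ry": 0, "rz": 0, "gripper": 0}, {"dx": 0, "dy": 0, "dz": -15, "rx": 0, "ry": 0, "rz": 0, "gripper": 0}, {"dx": 0, "dy": 0, "dz": 0, "rx": 0, "ry": 0, "rz": 0, "gripper": 0}, {"dx": 0, "dy": 0, "dz": 0, "rx": 0, "ry": 0, "rz": 0, "gripper": 0}])

```text
time_s: 18.75
tool_pos: [0.6607, 0.1977, 0.2925]
ee_rot: [180.0, 0.1, 0.3]
ft_force: [-0.4, -0.4, -4.3]
grip_width: 0.0334
```

Emit:
apply_moves(moves=[{"dx": 0, "dy": 0, "dz": 0, "rx": 0, "ry": 0, "rz": 0, "gripper": 0}, {"dx": 0, "dy": 0, "dz": 0, "rx": 0, "ry": 0, "rz": 0, "gripper": 0}, {"dx": 0, "dy": 0, "dz": 0, "rx": 0, "ry": 0, "rz": 0, "gripper": 0}])

```text
time_s: 19.05
tool_pos: [0.6606, 0.1979, 0.2925]
ee_rot: [180.0, 0.1, 0.3]
ft_force: [-0.2, 0.7, -3.7]
grip_width: 0.0334
```

Emit:
apply_moves(moves=[{"dx": 0, "dy": 0, "dz": 0, "rx": 0, "ry": 0.04, "rz": 0, "gripper": 0}, {"dx": 0, "dy": 0, "dz": 0, "rx": 0, "ry": 0.08, "rz": 0, "gripper": 0}, {"dx": 0, "dy": 0, "dz": 0, "rx": 0, "ry": 0.09, "rz": 0, "gripper": 0}, {"dx": 0, "dy": 0, "dz": 0, "rx": 0, "ry": 0.09, "rz": 0, "gripper": 0}, {"dx": 0, "dy": 0, "dz": 0, "rx": 0, "ry": 0.09, "rz": 0, "gripper": 0}])

```text
time_s: 19.55
tool_pos: [0.6606, 0.1979, 0.2935]
ee_rot: [-180.0, -22.5, 0.3]
ft_force: [0.8, -1.1, -3.8]
grip_width: 0.0334
```

Emit:
apply_moves(moves=[{"dx": 0, "dy": 0, "dz": 0, "rx": 0, "ry": 0.09, "rz": 0, "gripper": 0}, {"dx": 0, "dy": 0, "dz": 0, "rx": 0, "ry": 0.09, "rz": 0, "gripper": 0}, {"dx": 0, "dy": 0, "dz": 0, "rx": 0, "ry": 0.09, "rz": 0, "gripper": 0}, {"dx": 0, "dy": 0, "dz": 0, "rx": 0, "ry": 0.08, "rz": 0, "gripper": 0}, {"dx": 0, "dy": 0, "dz": 0, "rx": 0, "ry": 0.045, "rz": 0, "gripper": 0}])

```text
time_s: 20.05
tool_pos: [0.6593, 0.198, 0.2921]
ee_rot: [-180.0, -45.0, 0.4]
ft_force: [0.9, -0.3, -3.8]
grip_width: 0.0329
```

Emit:
apply_moves(moves=[{"dx": 0, "dy": 0, "dz": 0, "rx": 0, "ry": 0, "rz": 0, "gripper": 0}, {"dx": 0, "dy": 0, "dz": 0, "rx": 0, "ry": 0, "rz": 0, "gripper": 0}, {"dx": 0, "dy": 0, "dz": 0, "rx": 0, "ry": 0, "rz": 0, "gripper": 0}, {"dx": 0, "dy": 0, "dz": 0, "rx": 0, "ry": 0, "rz": 0, "gripper": 0}, {"dx": 0, "dy": 0, "dz": 0, "rx": 0, "ry": 0, "rz": 0, "gripper": 0}])

```text
time_s: 20.55
tool_pos: [0.6614, 0.1976, 0.2939]
ee_rot: [180.0, -45.0, 0.3]
ft_force: [-0.8, 0.1, -4.0]
grip_width: 0.0332
```

```bash
python3 - <<'E'
from h import *
from rig import env
s=env.observe(); st(s); print(tool(s)[:3,:3].round(3).tolist(), s['qpos'])
ct=env.camera('top'); cs=env.camera('scene'); H,S,V=hsv(ct)
print('orange',rect((H<20)&(H>7)&(S>150)&(V>120),ct,.105)); print('blue',rect((H>100)&(H<130)&(S>130)&(V>100),ct,.105))
c0=dict(np.load('pics/top0.npz')); d=np.abs(ct['color'].astype(int)-c0['color']).max(2)
m=ct['color'];c={'color':cs['color']}
a=cv2.resize(ct['color'][110:290,80:440,::-1],(600,300)); b=cv2.resize(cs['color'][90:290,120:380,::-1],(390,300))
cv2.imwrite('pics/fin.png',np.vstack([cv2.resize(ct['color'][110:290,80:440,::-1],(560,280)),cv2.resize(cs['color'][90:240,120:400,::-1],(560,300))]))
E
```

```text
{'time_s': 20.55, 'tool_pos': [0.6614, 0.1976, 0.2939], 'ee_rot': [179.9971, -44.9754, 0.2559], 'ft_force': [-0.769, 0.1069, -3.9853], 'grip_width': 0.0332} dqmax 0.33
[[0.707, 0.004, 0.707], [0.003, -1.0, 0.003], [0.707, 0.0, -0.707]] [-59.65574173   1.38812792  30.67129758 109.05014786  36.15267621
  34.14059009 -52.85643526]
orange [([318.0, 186.0], 'xy', 619.4, -174.0, 'LW', 56.3, 24.1, 'longdir', -88.4)]
blue [([410.0, 234.0], 'xy', 495.9, -420.5, 'LW', 32.1, 28.9, 'longdir', -88.5), ([255.0, 191.0], 'xy', 600.6, -13.9, 'LW', 53.1, 23.6, 'longdir', 80.9), ([414.0, 132.0], 'xy', 770.8, -433.6, 'LW', 126.7, 6.4, 'longdir', -81.5)]
```

View pics/fin.png

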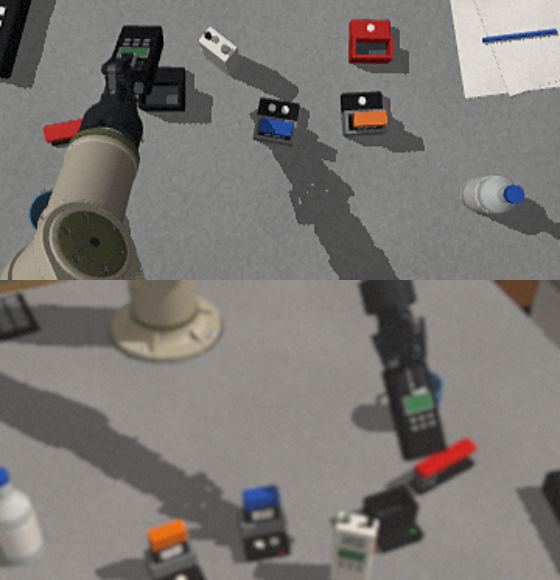

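The final view shows both packs seated and the radio leaning with its display up, clear of everything. The arm is at rest, so I'm handing in.

```bash
python3 -c "
from rig import env
print(env.sign_off())"
```

```text
the job is handed in; nothing more can be done
None
```

The job is done and handed in at about 20.6 s; the sign-off gave no verdict. The orange-topped pack is in the one-dot charger and the blue-topped pack in the two-dot charger, both released. The gripper is holding the radio, leaned over with its display facing obliquely up.

**Packs:** In the last top-camera check, orange was at (619, −174) mm against a pocket centre of (620, −174). Blue was at (601, −14) against about (601, −12). An earlier wrist view put blue at (600, −10), so those two disagree by about 3.5 mm, though both are within 7 mm. How far down the packs sit was read from the tool height at release, within 1 mm of fully home.

**Radio:** The tool is tilted 45.0°, with the sides level and an opening of 33 mm. Joint speeds are at most 0.3°/s and the felt weight is steady at about 4 N. The lowest edge works out to about 0.21 m above the desk.

**Mug, bottle and stapler:** I sent no move near them, and they look undisturbed in the final pictures. The arm partly hid the mug, and I did not measure where the stapler or the mug ended up.

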